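# Fill the empty chargers

## Task

Two of the four battery chargers on the plywood board are empty: find out which, and load them with the two spare battery packs from the bench. Slide each pack in from the front, nose first, and push it firmly and fully home until the orange catch snaps up behind it, so that it stays in when let go; leave the jar of screws and the wax tin where they are.

Things in the scene. Friction and masses are not known exactly. Their poses are not given: they have to be found in the camera images.
- board: plywood board 200 x 310 x 12 mm, fixed flat on the bench; origin: centre of its underside; x points away from the robot, the way packs slide in. Four alike black chargers (180 x 66 mm, 70 mm pitch along y) are screwed on it, fronts about 8 mm behind its front edge. Flat deck, top 26 mm over the bench, open in front. Which two already hold a pack is not told: look or feel.
- bay_1 (a point): leftmost charger: where the centre of the underside of a fully home pack lies, on the deck; x points into the charger. The screws sit in slotted holes, so each charger may really sit up to 4 mm nearer or farther along x than its point says: feel for the end.
- bay_2 (a point): charger 2 of four, counted from the left: same kind of point as bay_1. Side walls 57 mm apart, 12.5 mm high over the deck, start 36 mm before the point; their flared lead-in (65 mm wide at first) starts 64 mm before it. From 8 mm before the point lips reach over the pack's flange (9.5 mm above the deck), so a pack can only slide in from the front.
- bay_3 (a point): charger 3 of four, counted from the left: same kind of point as bay_1. Rear housing: 34 mm high over the deck, face 40 mm beyond the point. A spring plunger stands 16 mm out of that face and pushes a pack that is not caught about 14 mm back out (5 to 7 N). A pack reaches its end when it has pressed the plunger in and its nose meets the housing.
- bay_4 (a point): charger 4 of four, counted from the left: same kind of point as bay_1. Orange spring catch in the middle of the deck, 6 mm proud, upright face 38 mm before the point, ramp towards the front. A pack rides over it; when the pack's nose meets the housing, 2 mm past the point, the catch snaps up behind the pack and holds it.
- spare_1: spare battery pack standing on the bench, grey, black foot; 76 mm long (x), 46 wide, 46 high, on a foot flange 54 mm wide, 8 thick; about 0.25 kg. Origin: centre of its underside. x points to its nose, which goes in first (white bar on top near the nose; the rear end has a dark window with four green lamps).
- spare_1_nose (a point): middle of the lower edge of spare_1's nose, 38 mm ahead of its origin
- spare_2: spare battery pack standing on the bench, grey, black foot; 76 mm long (x), 46 wide, 46 high, on a foot flange 54 mm wide, 8 thick; about 0.25 kg. Origin: centre of its underside. x points to its nose, which goes in first (white bar on top near the nose; the rear end has a dark window with four green lamps).
- spare_2_nose (a point): middle of the lower edge of spare_2's nose, 38 mm ahead of its origin
- screw_jar: bystander: clear plastic jar with screws, 66 mm across, 68 mm high, loose; origin at the centre of its underside
- wax_tin: bystander: round tin with a red lid, 77 mm across, 39 mm high, loose; origin at the centre of its underside

How it is judged:
By the outcome, as a careful person would: the job done as asked, in the order asked, and still so for the second after the job is handed in, with the robot touching nothing.
It also fails if it takes over 64 s, if anything falls off the work surface, if the arm or the gripper's body presses on something with over 40 N, if the wrist force passes 120 N, or if a joint passes its speed limit or range.

## Robot

A 6-joint arm with a two-finger parallel gripper is mounted at the origin on a cart in front of the work surface, level with it; the furniture and walls round the work are solid. World frame = base frame: x ahead of the robot, y to its left, z up, the work surface at z = 0. Lengths are in m, angles in degrees, forces in N, time in s.
With the tool pointing down it reaches from about 0.4 to 0.825 m from the base axis. Payload 7 kg.
Tool frame: the origin (TCP) lies between the finger pads; the fingertips stand ctrl.nose_length ahead of it and the grasp point (between the pads) lies 2 mm behind it (ctrl.nose_length is the distance from the TCP to the fingertips, in m); z points along the fingers, y is the line along which they close (so a half turn about z gives the same grasp; the last joint's range is limited). The gripper opens to 88 mm and grips with 3 to 60 N. Pads are 19 mm wide; open, the fingers measure 130 mm over their backs; the gripper's body (78 mm by 193 mm) begins 47 mm behind the grasp point.
Start: joints at [-51.389, 20.546, 0.682, 0, -70.136, -16.507], TCP at [0.254, -0.625, 0.244] pointing down, gripper open.
Joint ranges: [-176.03, 176.03], [-82.01, 121.73], [-58.28, 71.71], [-173.87, 95.51], [-174.79, -0.11], [-173.66, 173.66]. Speed limits (degrees/s): [136.94, 136.94, 172.46, 180, 180, 180].

## Interface

Orientations are given as [roll, pitch, yaw] about the fixed x, y, z axes, in that order (R = Rz(yaw) Ry(pitch) Rx(roll)).
In Python, from plant import ctrl gives the robot as it stands.
- The arm moves only by the tool apply_moves, never from a script. Its argument "commands" is a list of rows, each a list of 3 entries, a list of its own where there are three numbers: the shift along the world's x, y, z in cm, then the turn about the world's z in rad, then the closure, from 0 (fully open) to 1 (shut). In form: [[[x, y, z], turn, jaw], ...]. A call has 1 to 20 rows; each row is the pose to reach, as a shift and turn from the pose commanded when the call began; what a row does not reach only later rows make up. A row lasts 1/12 s, in which the tool goes at most 41.7 mm and 7.16 degrees, less where a joint would pass 70% of its speed; a pose out of reach is approached as far as the arm can. A call with a gripper value outside its range is refused whole. The fingers move at their own pace and stop on an object; the grip force is fixed at half the most. Time passes only in rows, so rows that repeat a pose let the fingers close. It gives the time, the measured TCP pose, the force, the opening and the grip force at its end, in the units of the state.
- ctrl.get_obs(): the state, without advancing time (a new reading comes with each control period).
- ctrl.snapshot(name): name is "scene" or "top"; returns a dict with "img" (480x640x3 uint8, red, green, blue), "fx", "fy", "cx", "cy" (pixels), "dist_coeffs" ([k1, k2, p1, p2, k3] as OpenCV has them; the pictures are not rectified), "T" (4x4, takes a point from camera to world coordinates). Camera axes: x right, y up, looking along -z (the intrinsics and any distortion apply to the point x, -y, -z); pixel columns grow to the right and rows downward; lengths in m; the calibration is good to about 2 mm. A picture is of the moment at which its call begins. There is no depth.
- ctrl.close_job(): hands the job in; it is judged then, once.
Trained networks look in a picture, given as the dict that the camera call returned (one of the last four; its "shot" number tells which), for a name from the list of things; names that differ only in an ending like _2 or _b are one class to them, and where a whole thing is asked for, a point or a joint stands for the part that bears it (a point fixed in the world has none). Each returns a list of dicts, best first, with "score" (0 to 1); they miss things now and then, are a little off and sometimes report something else, mostly with a low value. They report only what shows in the picture. A call takes as long as a camera call.
- ctrl.search_frame(picture, target): "at" ([column, row] in pixels, amid what is visible of it).
- ctrl.spot_point(picture, target): "at" ([column, row] in pixels: a listed point, or the origin of a listed thing).
The state is a dict: "clock": time; "joint_pos": joint angles; "qvel": joint speeds; "tau": joint torques, N m; "tool_pos": TCP position; "orientation": TCP orientation; "force": force on the tool from outside, world axes, zero at the start; "moment": the same for the moment, N m; "opening": finger opening in m; "gripper_force": force on a finger pad.
Only numpy, scipy, OpenCV 4.12 (cv2) and the standard library are available. Lean on these libraries where they do the work, as an engineer would, in place of code of your own. Each camera call takes 0.05 s, during which the arm holds its last target. There are 200 camera calls.

## Working session

There is one attempt and no reset: what is moved stays moved. The work goes in short steps, Python scripts to look and compute and a tool call to move; the robot and the scene stay as the last step left them, time stands still between calls to the robot, and variables do not carry over. Pictures are saved under pics/ and viewed, at most 10 in all, crops included, and the job is handed in when it is done.

Besides the shell and the picture viewer there is one more tool, called after "Request:" as name(argument=value, ...), one argument or row to a line, values as JSON. apply_moves: Moves the arm, as the interface text tells. Its arguments: {"type":"object","properties":{"commands":{"type":"array"}},"required":["commands"]}

```bash
mkdir -p pics; cat > h.py <<'E'
import numpy as np,cv2
from plant import ctrl
def snap(n,f=None):
    s=ctrl.snapshot(n)
    if f: cv2.imwrite('pics/'+f,s['img'][:,:,::-1])
    return s
def K(s): return np.array([[s['fx'],0,s['cx']],[0,s['fy'],s['cy']],[0,0,1.]])
def w(s,px,z):
    u=cv2.undistortPoints(np.array([[px]],float),K(s),np.array(s['dist_coeffs'],float))[0,0]
    T=np.array(s['T']); d=T[:3,:3]@np.array([u[0],-u[1],-1]); o=T[:3,3]
    return o+d*(z-o[2])/d[2]
def proj(s,P):
    T=np.array(s['T']); c=(np.asarray(P,float).reshape(-1,3)-T[:3,3])@T[:3,:3]; c=c*[1,-1,-1]
    return cv2.projectPoints(c,np.zeros(3),np.zeros(3),K(s),np.array(s['dist_coeffs'],float))[0][:,0]
E
python3 - <<'E'
from h import *
o=ctrl.get_obs(); print({k:np.round(v,3) for k,v in o.items()},ctrl.nose_length)
for n in('top','scene'):
    s=snap(n,n+'0.png'); print(n,np.round(s['T'],3).tolist(),s['fx'])
    for t,z in(('board',0),('bay_1',.026),('bay_2',.026),('bay_3',.026),('bay_4',.026),('spare_1',0),('spare_1_nose',0),('screw_jar',0),('wax_tin',0)):
        for r in ctrl.spot_point(s,t)[:4]: print(t,np.round(r['at'],1),round(r['score'],2),np.round(w(s,r['at'],z),4))
E
```

```text
{'clock': np.float64(0.0), 'joint_pos': array([-5.1389e+01,  2.0592e+01,  6.3200e-01, -2.2000e-02, -7.0135e+01,
       -1.6506e+01]), 'qvel': array([ 0.028, -0.069, -0.003,  0.   ,  0.139,  0.081]), 'tau': array([ 0.0000e+00, -5.8271e+01,  2.9305e+01,  6.9970e+00,  7.0000e-03,
       -0.0000e+00]), 'tool_pos': array([ 0.254, -0.625,  0.243]), 'orientation': array([ 1.79903e+02, -8.00000e-03, -1.57903e+02]), 'force': array([-0.096, -0.675,  0.287]), 'moment': array([0.02 , 0.026, 0.082]), 'gripper_force': np.float64(0.0), 'opening': np.float64(0.088)} 0.017
top [[0.017, 0.994, -0.105, 0.36], [-1.0, 0.016, -0.016, -0.213], [-0.014, 0.105, 0.994, 1.176], [0.0, 0.0, 0.0, 1.0]] 606.5545357158813
board [375.7 226. ] 0.68 [ 0.5101 -0.3254  0.    ]
spare_1 [256.8 250.7] 0.88 [ 0.4579 -0.094   0.    ]
spare_1 [338.  308.5] 0.65 [ 0.3486 -0.2537  0.    ]
spare_1_nose [274.  233.6] 0.73 [ 0.492  -0.1268  0.    ]
screw_jar [212.4 197. ] 0.78 [ 0.5629 -0.003   0.    ]
wax_tin [188.3 225.3] 0.8 [0.5059 0.043  0.    ]
scene [[0.622, 0.396, -0.675, -0.108], [-0.783, 0.289, -0.551, -0.706], [-0.023, 0.871, 0.49, 0.478], [0.0, 0.0, 0.0, 1.0]] 449.0419707766102
spare_1 [266.2 249.1] 0.93 [ 0.457  -0.1053  0.    ]
spare_1 [288.3 298.8] 0.72 [ 0.3547 -0.2589  0.    ]
spare_1_nose [282.2 243.1] 0.87 [ 0.4961 -0.1155  0.    ]
screw_jar [267.1 216.8] 0.81 [0.5694 0.0008 0.    ]
wax_tin [232.8 221.8] 0.61 [0.502 0.049 0.   ]
```

View pics/top0.png

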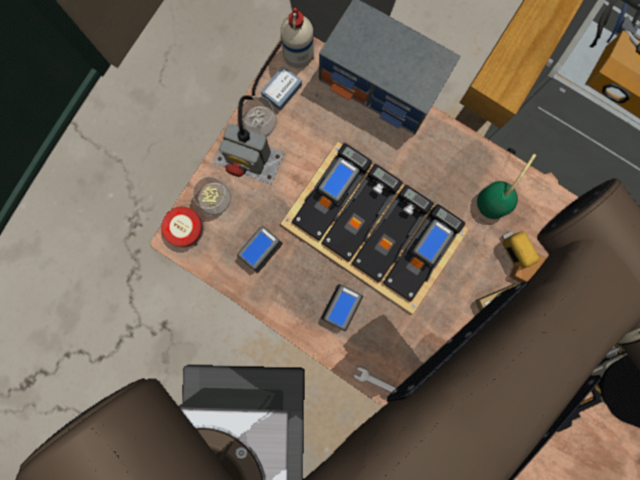

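View pics/scene0.png

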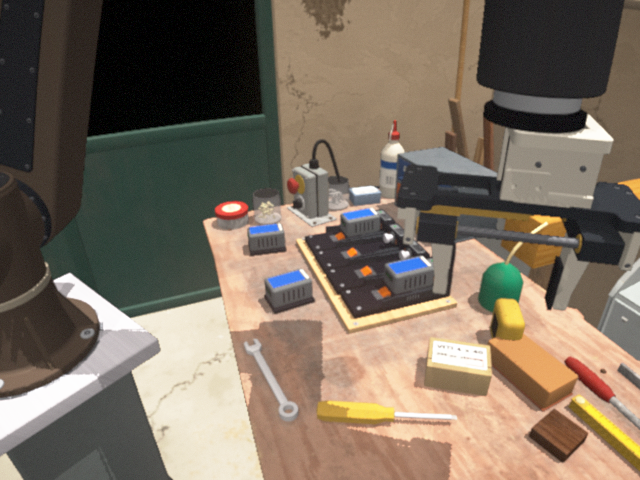

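```bash
python3 - <<'E'
import cv2
a=cv2.imread('pics/top0.png')[140:335,230:480]
cv2.imwrite('pics/c1.png',cv2.resize(a,None,fx=3,fy=3,interpolation=cv2.INTER_CUBIC))
E
```

```text
(no output)
```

View pics/c1.png

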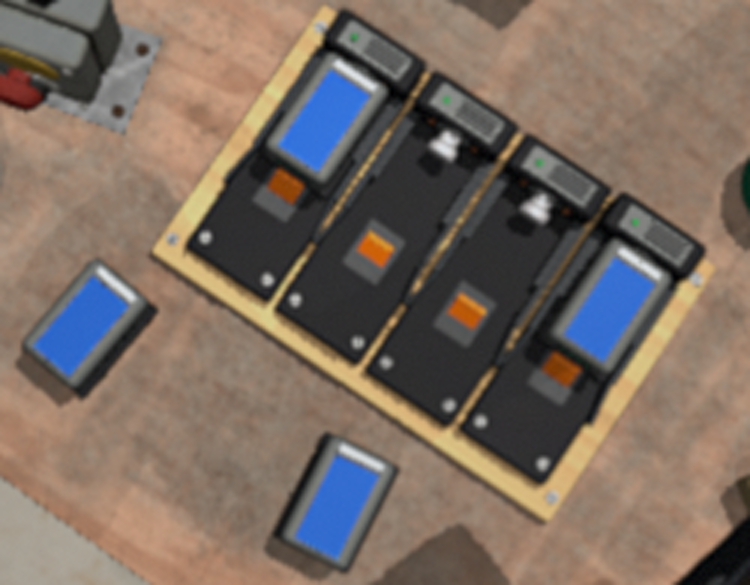

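```bash
cat >> h.py <<'E'
def blues(s,z):
    hsv=cv2.cvtColor(s['img'],cv2.COLOR_RGB2HSV)
    m=cv2.inRange(hsv,(100,130,120),(125,255,255)); n,l,st,_=cv2.connectedComponentsWithStats(m)
    out=[]
    for i in range(1,n):
        if st[i,4]<150: continue
        ys,xs=np.where(l==i); P=np.array([w(s,(x,y),z)[:2] for x,y in zip(xs,ys)])
        (c,d,a)=cv2.minAreaRect((P*1000).astype(np.float32))
        if d[0]<d[1]: a-=90
        a=(a+90)%180-90
        mu=P.mean(0); ev,V=np.linalg.eigh(np.cov((P-mu).T)); v=V[:,1]*np.sign(V[0,1])
        out.append((np.round([xs.mean(),ys.mean()],1),np.round(c,1),np.round(mu*1000,1),np.round(d,1),round(a,1),round(np.degrees(np.arctan2(v[1],v[0])),1)))
    return out
E
python3 - <<'E'
from h import *
s=snap('top')
f=lambda L,z:np.array([w(s,(230+u/3,140+v/3),z)[:2] for u,v in L])
B=f([(152,255),(547,522),(712,258),(325,5)],.012)*1000
print(B.round(1),[np.linalg.norm(B[i]-B[i-1]).round(1) for i in range(4)])
c=B.mean(0)
for a,b in((B[3],B[0]),(B[2],B[1])): print('yaw',np.degrees(np.arctan2(*(a-b)[::-1])))
for a,b in((B[0],B[1]),(B[3],B[2])): print('yaw',np.degrees(np.arctan2(*(a-b)[::-1]))-90)
print('centre',c)
for z in(.046,.072): print(z,*blues(s,z),sep='\n')
A=f([(97,261),(150,305),(72,388),(25,340)],.046)*1000;print(A.mean(0))
print('catch',f([(370,233),(392,249),(459,295),(485,312)],.032)*1000)
print(ctrl.get_obs()['clock'])
E
```

```text
[[ 507.6 -140.2]
 [ 340.2 -395.8]
 [ 511.6 -503.4]
 [ 674.9 -250. ]] [np.float64(200.1), np.float64(305.5), np.float64(202.5), np.float64(301.5)]
yaw -33.27790637881788
yaw -32.131799029907185
yaw -33.242830309498
yaw -32.804201544300874
centre [ 508.58845084 -322.3637364 ]
0.046
(array([337.5, 179.7]), array([ 591.7, -248.2]), array([ 591.6, -248.2]), array([29.8, 58.7]), -33.2, np.float64(-33.6))
(array([432.6, 242.8]), array([ 474.4, -428.6]), array([ 474.3, -428.4]), array([29.7, 59. ]), -33.6, np.float64(-33.0))
(array([256.5, 248.3]), array([458.7, -97.9]), array([458.7, -98. ]), array([29.3, 57.7]), -39.0, np.float64(-38.6))
(array([341.8, 308.6]), array([ 349., -259.]), array([ 349. , -259.1]), array([28.2, 57.2]), -25.8, np.float64(-25.7))
0.072
(array([337.5, 179.7]), array([ 586.4, -247.4]), array([ 586.2, -247.4]), array([29.1, 57.4]), -33.2, np.float64(-33.6))
(array([432.6, 242.8]), array([ 471.8, -423.6]), array([ 471.7, -423.5]), array([29. , 57.7]), -33.6, np.float64(-33.0))
(array([256.5, 248.3]), array([ 456.4, -100.5]), array([ 456.4, -100.7]), array([28.7, 56.4]), -39.0, np.float64(-38.6))
(array([341.8, 308.6]), array([ 349.2, -257.9]), array([ 349.3, -258. ]), array([27.6, 55.9]), -25.8, np.float64(-25.7))
[ 459.62685392 -101.99217227]
catch [[ 521.35186064 -279.56540669]
 [ 511.3380417  -293.61535145]
 [ 482.68634771 -336.29853771]
 [ 472.13999756 -352.83573029]]
1.05
```

Request:
apply_moves(
  commands=[
    [[19, 53.9, 0], -1.064, 0],
    [[19, 53.9, 0], -1.064, 0],
    [[19, 53.9, 0], -1.064, 0],
    [[19, 53.9, 0], -1.064, 0],
    [[19, 53.9, 0], -1.064, 0],
    [[19, 53.9, 0], -1.064, 0],
    [[19, 53.9, 0], -1.064, 0],
    [[19, 53.9, 0], -1.064, 0],
    [[19, 53.9, 0], -1.064, 0],
    [[19, 53.9, 0], -1.064, 0],
    [[19, 53.9, 0], -1.064, 0],
    [[19, 53.9, 0], -1.064, 0],
    [[19, 53.9, 0], -1.064, 0],
    [[19, 53.9, 0], -1.064, 0],
    [[19, 53.9, 0], -1.064, 0],
    [[19, 53.9, -8], -1.064, 0],
    [[19, 53.9, -11], -1.064, 0],
    [[19, 53.9, -11], -1.064, 0],
    [[19, 53.9, -11], -1.064, 0],
    [[19, 53.9, -11], -1.064, 0],
  ],
)

```text
clock: 2.72
tool_pos: [0.4435, -0.0866, 0.1334]
orientation: [-179.9, -0.1, 141.2]
force: [0.7, -0.1, 1.4]
opening: 0.0878
gripper_force: 0.0
```

```bash
python3 - <<'E'
from h import *
s=snap('scene','s1.png'); o=ctrl.get_obs(); print(o['clock'],o['tool_pos'],o['orientation'],o['joint_pos'])
cv2.imwrite('pics/c2.png',cv2.resize(s['img'][100:320,180:460,::-1],None,fx=2.5,fy=2.5,interpolation=cv2.INTER_CUBIC))
for r in blues(s,.046):print(r)
for r in blues(s,.072):print(r)
E
```

```text
2.7667 [ 0.44481112 -0.08647568  0.13476345] [-1.79995084e+02  4.79500304e-02  1.41170346e+02] [ 1.40757899e+01  5.56331771e+00 -3.50694120e+01  5.43249363e-02
 -4.93422838e+01 -1.42940832e+02]
(array([358.2, 213.7]), array([ 632.6, -218.5]), array([ 632.9, -219.1]), array([30.3, 60.8]), -32.1, np.float64(-29.8))
(array([263.5, 228.6]), array([460.2, -99.3]), array([460. , -99.6]), array([29.4, 56.5]), -39.4, np.float64(-38.6))
(array([407.1, 265.1]), array([ 511.4, -405.8]), array([ 511.1, -405.9]), array([31.1, 62.5]), -32.1, np.float64(-31.7))
(array([285.6, 278.7]), array([ 350.6, -260.1]), array([ 350.3, -260.2]), array([28.9, 56.6]), -26.3, np.float64(-25.8))
(array([358.2, 213.7]), array([ 588. , -247.9]), array([ 588.2, -248.4]), array([28.5, 57.2]), -32.1, np.float64(-29.8))
(array([263.5, 228.6]), array([ 426. , -135.9]), array([ 425.8, -136.1]), array([27.6, 53.1]), -39.4, np.float64(-38.6))
(array([407.1, 265.1]), array([ 474.1, -423.9]), array([ 473.9, -424. ]), array([29.2, 58.8]), -32.1, np.float64(-31.7))
(array([285.6, 278.7]), array([ 323. , -286.9]), array([ 322.7, -287. ]), array([27.1, 53.1]), -26.3, np.float64(-25.8))
```

View pics/c2.png

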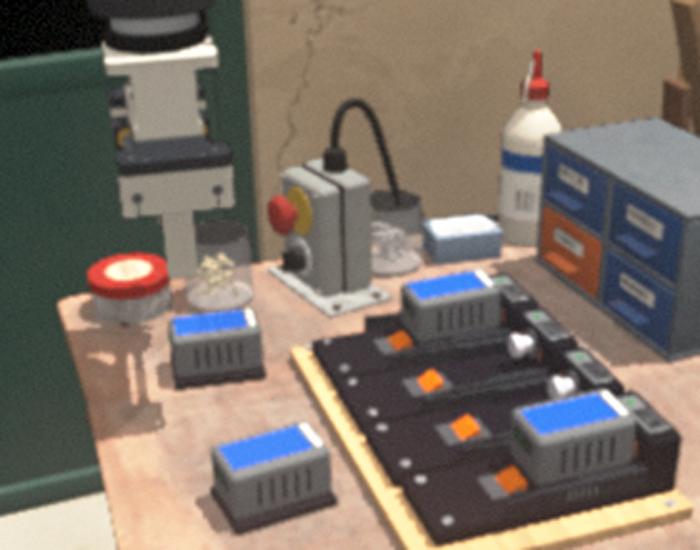

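```bash
python3 - <<'E'
from h import *
s=snap('scene'); p=[.4448,-.0865,.1348]
print(proj(s,[p,[p[0],p[1],.117],[p[0],p[1],0]]))
E
```

```text
[[249.77126703 189.89805563]
 [250.60376327 198.15151571]
 [255.8072187  248.77709227]]
```

Request:
apply_moves(
  commands=[
    [[0, 0, -4], 0, 0],
    [[0, 0, -7.5], 0, 0],
    [[0, 0, -9.5], 0, 0],
    [[0, 0, -10], 0, 0],
    [[0, 0, -10], 0, 0],
    [[0, 0, -10], 0, 0.6],
    [[0, 0, -10], 0, 0.6],
    [[0, 0, -10], 0, 0.6],
    [[0, 0, -10], 0, 0.6],
    [[0, 0, -10], 0, 0.6],
    [[0, 0, -10], 0, 0.6],
    [[0, 0, -10], 0, 0.6],
    [[0, 0, -10], 0, 0.6],
    [[0, 0, -10], 0, 0.6],
    [[0, 0, -10], 0, 0.6],
  ],
)

```text
clock: 4.07
tool_pos: [0.4443, -0.0863, 0.0338]
orientation: [180.0, 0.0, 141.2]
force: [-2.1, 1.5, 6.3]
opening: 0.0459
gripper_force: 30.0
```

Request:
apply_moves(
  commands=[
    [[0, 0, 4], 0, 0.6],
    [[0, 0, 8], 0, 0.6],
    [[-0.2, -3, 10], 0.1005, 0.6],
    [[-0.4, -7, 10], 0.1005, 0.6],
    [[-0.6, -11, 10], 0.1005, 0.6],
    [[-0.8, -14.7, 10], 0.1005, 0.6],
    [[-0.8, -14.7, 9], 0.1005, 0.6],
    [[-0.8, -14.7, 7], 0.1005, 0.6],
    [[-0.8, -14.7, 7], 0.1005, 0.6],
    [[-0.8, -14.7, 7], 0.1005, 0.6],
  ],
)

```text
clock: 4.9
tool_pos: [0.4344, -0.2333, 0.1024]
orientation: [-179.9, -0.2, 146.9]
force: [-0.1, 0.1, -2.0]
opening: 0.0456
gripper_force: 30.0
```

```bash
python3 - <<'E'
from h import *
o=ctrl.get_obs(); print(o['clock'],o['tool_pos'],o['orientation'],o['force'])
s=snap('top')
for z in (.072,.117):
  for r in blues(s,z):print(z,r)
s=snap('scene')
for r in blues(s,.117):print(r)
E
```

```text
4.9 [ 0.43442435 -0.23326328  0.10236862] [-179.90111231   -0.21735156  146.86240118] [-0.06961833  0.06068296 -2.04542841]
0.072 (array([337.9, 178.3]), array([ 586.4, -247.4]), array([ 589. , -248.1]), array([29.1, 57.4]), -33.2, np.float64(-40.8))
0.072 (array([432.6, 242.7]), array([ 471.8, -423.6]), array([ 471.7, -423.4]), array([29. , 57.7]), -33.6, np.float64(-33.0))
0.072 (array([341.2, 309.7]), array([ 348.9, -257.7]), array([ 347.2, -257. ]), array([27.5, 55.1]), -25.8, np.float64(-27.7))
0.117 (array([337.9, 178.3]), array([ 577.1, -246. ]), array([ 579.6, -246.6]), array([27.9, 55. ]), -33.2, np.float64(-40.8))
0.117 (array([432.6, 242.7]), array([ 467.2, -415. ]), array([ 467.2, -414.8]), array([27.8, 55.3]), -33.6, np.float64(-33.0))
0.117 (array([341.2, 309.7]), array([ 349.3, -255.9]), array([ 347.7, -255.2]), array([26.4, 52.8]), -25.8, np.float64(-27.7))
(array([358. , 213.8]), array([ 510.7, -299. ]), array([ 510.7, -299.1]), array([25.5, 51.3]), -30.7, np.float64(-29.7))
(array([407.1, 265.1]), array([ 409.6, -455. ]), array([ 409.3, -455.2]), array([26.1, 52.1]), -30.6, np.float64(-31.5))
(array([285.6, 278.7]), array([ 275.1, -333.4]), array([ 274.9, -333.5]), array([23.3, 47.7]), -25.1, np.float64(-23.9))
```

Request:
apply_moves(
  commands=[
    [[0, 0, -3], 0, 0.6],
    [[0, 0, -4.2], 0, 0.6],
    [[0, 0, -4.2], 0, 0.6],
    [[0.84, -0.55, -4.2], 0, 0.6],
    [[1.68, -1.09, -4.2], 0, 0.6],
    [[2.51, -1.64, -4.2], 0, 0.6],
    [[3.35, -2.18, -4.2], 0, 0.6],
    [[3.35, -2.18, -4.2], 0, 0.6],
    [[3.35, -2.18, -4.2], 0, 0.6],
  ],
)

```text
clock: 5.75
tool_pos: [0.4706, -0.2558, 0.0619]
orientation: [180.0, 0.1, 146.9]
force: [0.3, -0.4, -2.4]
opening: 0.0457
gripper_force: 30.0
```

Request:
apply_moves(
  commands=[
    [[0.4, -0.26, -0.15], 0, 0.6],
    [[0.8, -0.52, -0.2], 0, 0.6],
    [[1.2, -0.78, -0.2], 0, 0.6],
    [[1.6, -1.04, -0.2], 0, 0.6],
    [[2.0, -1.3, -0.2], 0, 0.6],
    [[2.4, -1.56, -0.2], 0, 0.6],
    [[2.4, -1.56, -0.2], 0, 0.6],
  ],
)

```text
clock: 6.33
tool_pos: [0.4944, -0.2714, 0.0598]
orientation: [-180.0, 0.0, 146.9]
force: [-1.1, -0.5, 3.9]
opening: 0.0457
gripper_force: 30.0
```

```bash
python3 - <<'E'
from h import *
o=ctrl.get_obs(); print(o['clock'],o['tool_pos'],o['orientation'],o['force'])
s=snap('scene','s3.png')
cv2.imwrite('pics/c3.png',cv2.resize(s['img'][150:320,260:460,::-1],None,fx=3.5,fy=3.5,interpolation=cv2.INTER_CUBIC))
E
```

```text
6.3333 [ 0.49444842 -0.27142222  0.05977775] [-1.79992663e+02  4.87340143e-02  1.46912721e+02] [-1.05998493 -0.4603996   3.89454192]
```

View pics/c3.png

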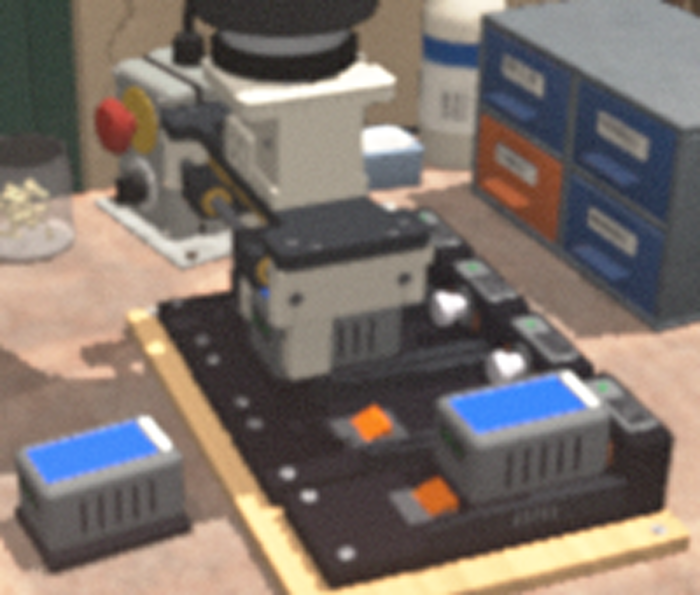

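Request:
apply_moves(
  commands=[
    [[0.35, -0.22, 0], 0, 0.6],
    [[0.67, -0.44, 0], 0, 0.6],
    [[0.67, -0.44, 0], 0, 0.6],
    [[0.67, -0.44, 0], 0, 0],
    [[0.67, -0.44, 0], 0, 0],
    [[0.67, -0.44, 0], 0, 0],
    [[0.67, -0.44, 0], 0, 0],
    [[0.67, -0.44, 3.5], 0, 0],
    [[0.67, -0.44, 6.5], 0, 0.5],
    [[-1, 0.65, 6.5], 0, 1],
    [[-2.68, 1.74, 6.5], 0, 1],
    [[-2.68, 1.74, 6.5], 0, 1],
    [[-2.68, 1.74, 4], 0, 1],
    [[-2.68, 1.74, 1], 0, 1],
    [[-2.68, 1.74, -0.35], 0, 1],
    [[-2.68, 1.74, -0.35], 0, 1],
  ],
)

```text
clock: 7.72
tool_pos: [0.4647, -0.2529, 0.053]
orientation: [-179.9, -0.3, 146.9]
force: [0.3, -0.6, -0.1]
opening: 0.0309
gripper_force: 0.0
```

```bash
python3 - <<'E'
from h import *
o=ctrl.get_obs(); print(o['clock'],o['tool_pos'],o['orientation'],o['force'],o['opening'])
s=snap('scene')
for r in blues(s,.072):print(r)
print(proj(s,[o['tool_pos']]))
E
```

```text
7.7167 [ 0.46472125 -0.25294594  0.05304484] [-179.89567977   -0.28050059  146.8741829 ] [ 0.25293131 -0.57801084 -0.12525603] 0.030914244578245775
(array([407.1, 265.1]), array([ 474.1, -423.9]), array([ 473.8, -423.9]), array([29.2, 58.8]), -32.1, np.float64(-31.4))
(array([285.5, 278.7]), array([ 323.1, -286.7]), array([ 322.6, -286.8]), array([27.2, 53.3]), -25.8, np.float64(-25.5))
[[323.25647603 246.69450288]]
```

Request:
apply_moves(
  commands=[
    [[0, 0, 0.3], 0, 1],
    [[0, 0, 0.3], 0, 1],
    [[0, 0, 0.3], 0, 1],
    [[0, 0, 0.3], 0, 1],
    [[0.42, -0.27, 0.3], 0, 1],
    [[0.84, -0.55, 0.3], 0, 1],
    [[1.26, -0.82, 0.3], 0, 1],
    [[1.68, -1.09, 0.3], 0, 1],
    [[2.1, -1.36, 0.3], 0, 1],
    [[2.51, -1.64, 0.3], 0, 1],
    [[2.93, -1.91, 0.3], 0, 1],
    [[2.93, -1.91, 0.3], 0, 1],
  ],
)

```text
clock: 8.77
tool_pos: [0.4971, -0.2731, 0.0589]
orientation: [-180.0, 0.0, 146.9]
force: [0.2, 0.2, 0.3]
opening: 0.0005
gripper_force: 0.0
```

```bash
python3 - <<'E'
from h import *
s=snap('scene')
cv2.imwrite('pics/c4.png',cv2.resize(s['img'][150:320,260:460,::-1],None,fx=3.5,fy=3.5,interpolation=cv2.INTER_CUBIC))
E
```

```text
(no output)
```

View pics/c4.png

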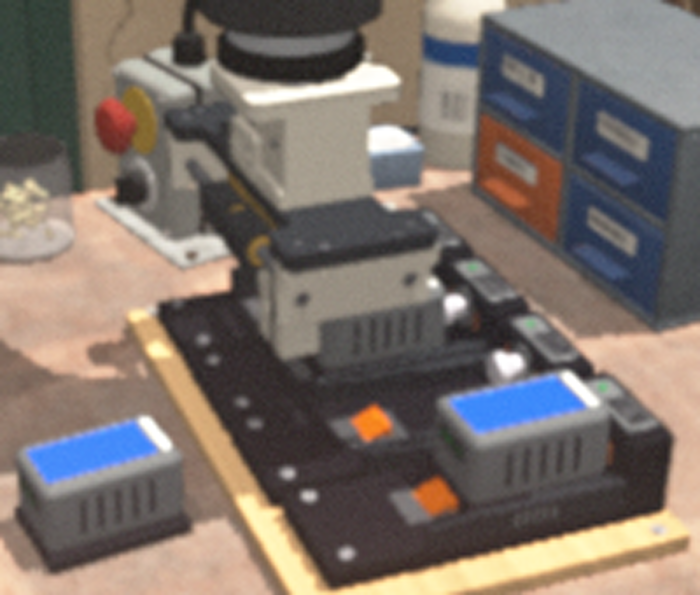

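Request:
apply_moves(
  commands=[
    [[0.34, -0.22, 0], 0, 1],
    [[0.67, -0.44, 0], 0, 1],
    [[1.01, -0.65, 0], 0, 1],
    [[1.34, -0.87, 0], 0, 1],
    [[1.34, -0.87, 0], 0, 1],
  ],
)

```text
clock: 9.23
tool_pos: [0.5074, -0.2804, 0.0586]
orientation: [-179.9, -0.3, 146.9]
force: [-6.9, 6.5, 6.4]
opening: 0.0006
gripper_force: 4.6
```

Request:
apply_moves(
  commands=[
    [[0.17, -0.11, 0], 0, 1],
    [[0.34, -0.22, 0], 0, 1],
    [[0.5, -0.33, 0], 0, 1],
    [[0.5, -0.33, 0], 0, 1],
    [[0.5, -0.33, 0], 0, 1],
  ],
)

```text
clock: 9.65
tool_pos: [0.5117, -0.2833, 0.0585]
orientation: [-179.9, -0.3, 146.9]
force: [-8.0, 8.8, 7.4]
opening: 0.0001
gripper_force: 5.8
```

Request:
apply_moves(
  commands=[
    [[0.17, -0.11, 0], 0, 1],
    [[0.34, -0.22, 0], 0, 1],
    [[0.5, -0.33, 0], 0, 1],
    [[0.5, -0.33, 0], 0, 1],
    [[0.5, -0.33, 0], 0, 1],
  ],
)

```text
clock: 10.07
tool_pos: [0.5131, -0.2847, 0.0579]
orientation: [-179.9, -0.7, 146.8]
force: [-17.5, 18.9, 16.1]
opening: 0.0006
gripper_force: 12.5
```

Request:
apply_moves(
  commands=[
    [[0.2, -0.13, 0], 0, 1],
    [[0.4, -0.26, 0], 0, 1],
    [[0.4, -0.26, 0], 0, 1],
    [[0.4, -0.26, 0], 0, 1],
  ],
)

```text
clock: 10.4
tool_pos: [0.5129, -0.2852, 0.0573]
orientation: [-179.8, -1.2, 146.8]
force: [-28.3, 31.3, 27.0]
opening: 0.0006
gripper_force: 20.4
```

Request:
apply_moves(
  commands=[
    [[-1.5, 1, 0], 0, 1],
    [[-3.5, 2.2, 0], 0, 1],
    [[-5, 3.3, 3], 0, 1],
    [[-7, 6, 7], 0, 0],
    [[-7, 9, 10], 0, 0],
    [[-7, 12, 12], 0, 0],
    [[-7, 12, 12], 0, 0],
  ],
)

```text
clock: 10.98
tool_pos: [0.456, -0.168, 0.1845]
orientation: [179.7, 0.5, 147.0]
force: [0.5, 0.2, -0.1]
opening: 0.0213
gripper_force: 0.0
```

```bash
python3 - <<'E'
from h import *
o=ctrl.get_obs(); print(o['clock'],o['tool_pos'],o['orientation'],o['force'],o['opening'])
s=snap('scene')
for r in blues(s,.072):print(r)
for r in blues(s,.046):print(r)
cv2.imwrite('pics/c5.png',cv2.resize(s['img'][150:320,260:460,::-1],None,fx=3.5,fy=3.5,interpolation=cv2.INTER_CUBIC))
E
```

```text
10.9833 [ 0.45596521 -0.16797316  0.18452525] [179.72598608   0.47064965 147.03173324] [ 0.46604723  0.22086617 -0.06922585] 0.02127547761700763
(array([358.2, 213.7]), array([ 588. , -247.9]), array([ 588.2, -248.4]), array([28.5, 57.2]), -32.1, np.float64(-29.8))
(array([372.1, 229.1]), array([ 548.2, -307.7]), array([ 548.1, -307.7]), array([29.7, 57.4]), -32.3, np.float64(-32.8))
(array([407.1, 265.1]), array([ 474.2, -423.7]), array([ 473.8, -423.9]), array([29.4, 58.5]), -30.6, np.float64(-31.2))
(array([285.5, 278.7]), array([ 323. , -286.9]), array([ 322.6, -287. ]), array([26.7, 53.2]), -25.8, np.float64(-25.9))
(array([358.2, 213.7]), array([ 632.6, -218.5]), array([ 632.9, -219.1]), array([30.3, 60.8]), -32.1, np.float64(-29.8))
(array([372.1, 229.1]), array([ 590.2, -282.2]), array([ 590.1, -282.2]), array([31.6, 61.1]), -32.3, np.float64(-32.8))
(array([407.1, 265.1]), array([ 511.5, -405.6]), array([ 511.1, -405.9]), array([31.3, 62.3]), -30.6, np.float64(-31.2))
(array([285.5, 278.7]), array([ 350.6, -260.1]), array([ 350.2, -260.1]), array([28.4, 56.7]), -25.8, np.float64(-25.9))
```

View pics/c5.png

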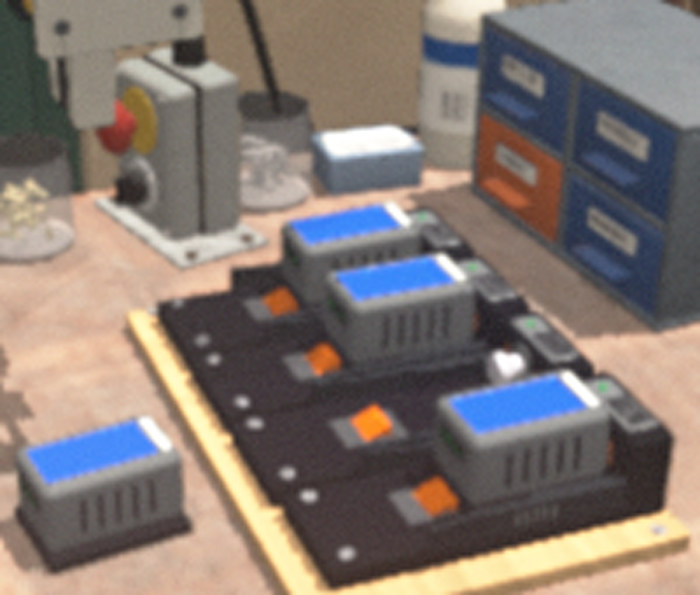

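Request:
apply_moves(
  commands=[
    [[-12.3, -8.4, 0], 0.1257, 0],
    [[-12.3, -8.4, 0], 0.1257, 0],
    [[-12.3, -8.4, 0], 0.1257, 0],
    [[-12.3, -8.4, 0], 0.1257, 0],
    [[-12.3, -8.4, -4], 0.1257, 0],
    [[-12.3, -8.4, -8], 0.1257, 0],
    [[-12.3, -8.4, -9], 0.1257, 0],
    [[-12.3, -8.4, -9], 0.1257, 0],
    [[-12.3, -8.4, -9], 0.1257, 0],
  ],
)

```text
clock: 11.78
tool_pos: [0.3301, -0.2549, 0.0885]
orientation: [-179.9, -0.1, 154.1]
force: [1.3, -0.3, 1.0]
opening: 0.0847
gripper_force: 0.0
```

Request:
apply_moves(
  commands=[
    [[0.3, 0.3, 0], 0, 0],
    [[0.3, 0.3, -3], 0, 0],
    [[0.3, 0.3, -5], 0, 0],
    [[0.3, 0.3, -5.4], 0, 0],
    [[0.3, 0.3, -5.4], 0, 0],
    [[0.3, 0.3, -5.4], 0, 0.6],
    [[0.3, 0.3, -5.4], 0, 0.6],
    [[0.3, 0.3, -5.4], 0, 0.6],
    [[0.3, 0.3, -5.4], 0, 0.6],
    [[0.3, 0.3, -5.4], 0, 0.6],
    [[0.3, 0.3, -5.4], 0, 0.6],
    [[0.3, 0.3, -5.4], 0, 0.6],
    [[0.3, 0.3, -5.4], 0, 0.6],
    [[0.3, 0.3, -5.4], 0, 0.6],
  ],
)

```text
clock: 12.95
tool_pos: [0.3335, -0.2514, 0.0353]
orientation: [180.0, 0.0, 154.1]
force: [-1.5, 1.7, 5.8]
opening: 0.046
gripper_force: 30.0
```

Request:
apply_moves(
  commands=[
    [[0, 0, 4], 0, 0.6],
    [[0, 0, 7], 0, 0.6],
    [[3, -2, 7], -0.1248, 0.6],
    [[6.47, -4.06, 7], -0.1248, 0.6],
    [[6.47, -4.06, 7], -0.1248, 0.6],
    [[6.47, -4.06, 5], -0.1248, 0.6],
    [[6.47, -4.06, 2.85], -0.1248, 0.6],
    [[6.47, -4.06, 2.85], -0.1248, 0.6],
    [[6.47, -4.06, 2.85], -0.1248, 0.6],
  ],
)

```text
clock: 13.7
tool_pos: [0.397, -0.2917, 0.0626]
orientation: [-179.9, -0.2, 147.0]
force: [-1.2, 0.1, -1.5]
opening: 0.0458
gripper_force: 30.0
```

Request:
apply_moves(
  commands=[
    [[0.84, -0.53, 0], 0, 0.6],
    [[1.68, -1.07, 0], 0, 0.6],
    [[2.51, -1.62, 0], 0, 0.6],
    [[3.35, -2.16, 0], 0, 0.6],
    [[3.75, -2.42, -0.05], 0, 0.6],
    [[4.15, -2.68, -0.1], 0, 0.6],
    [[4.55, -2.94, -0.1], 0, 0.6],
    [[4.95, -3.2, -0.1], 0, 0.6],
    [[5.35, -3.46, -0.1], 0, 0.6],
    [[5.75, -3.72, -0.1], 0, 0.6],
    [[5.75, -3.72, -0.1], 0, 0.6],
  ],
)

```text
clock: 14.62
tool_pos: [0.4548, -0.3289, 0.0621]
orientation: [-180.0, -0.2, 146.9]
force: [-2.6, 2.7, -1.2]
opening: 0.0457
gripper_force: 30.0
```

Request:
apply_moves(
  commands=[
    [[0.35, -0.23, 0], 0, 0.6],
    [[0.67, -0.44, 0], 0, 0.6],
    [[0.67, -0.44, 0], 0, 0.6],
    [[0.67, -0.44, 0], 0, 0.6],
  ],
)

```text
clock: 14.95
tool_pos: [0.4622, -0.3336, 0.062]
orientation: [-180.0, -0.0, 146.9]
force: [0.1, -1.3, -8.5]
opening: 0.0459
gripper_force: 30.0
```

Request:
apply_moves(
  commands=[
    [[0, 0, -0.05], 0, 0],
    [[0, 0, -0.05], 0, 0],
    [[0, 0, -0.05], 0, 0],
    [[0, 0, -0.05], 0, 0],
    [[0, 0, -0.05], 0, 0],
    [[0, 0, 3.5], 0, 0],
    [[0, 0, 6.5], 0, 0.5],
    [[-1.67, 1.09, 6.5], 0, 1],
    [[-3.35, 2.18, 6.5], 0, 1],
    [[-3.35, 2.18, 6.5], 0, 1],
    [[-3.35, 2.18, 4], 0, 1],
    [[-3.35, 2.18, 1], 0, 1],
    [[-3.35, 2.18, -0.3], 0, 1],
    [[-3.35, 2.18, -0.3], 0, 1],
    [[-3.35, 2.18, -0.3], 0, 1],
    [[-3.35, 2.18, -0.3], 0, 1],
    [[-3.35, 2.18, -0.3], 0, 1],
    [[-3.35, 2.18, -0.3], 0, 1],
  ],
)

```text
clock: 16.45
tool_pos: [0.4296, -0.3121, 0.0607]
orientation: [180.0, 0.1, 147.0]
force: [-0.5, 0.6, 0.6]
opening: 0.011
gripper_force: 0.0
```

Request:
apply_moves(
  commands=[
    [[0, 0, -0.2], 0, 1],
    [[0, 0, -0.2], 0, 1],
    [[0.42, -0.27, -0.2], 0, 1],
    [[0.84, -0.55, -0.2], 0, 1],
    [[1.26, -0.82, -0.2], 0, 1],
    [[1.68, -1.09, -0.2], 0, 1],
    [[2.1, -1.36, -0.2], 0, 1],
    [[2.51, -1.64, -0.2], 0, 1],
    [[2.93, -1.91, -0.2], 0, 1],
    [[3.35, -2.18, -0.2], 0, 1],
    [[3.69, -2.4, -0.2], 0, 1],
    [[4.02, -2.62, -0.2], 0, 1],
    [[4.02, -2.62, -0.2], 0, 1],
  ],
)

```text
clock: 17.53
tool_pos: [0.4675, -0.3375, 0.057]
orientation: [-180.0, -0.2, 146.9]
force: [-5.0, 3.6, 4.1]
opening: 0.0003
gripper_force: 3.4
```

Request:
apply_moves(
  commands=[
    [[0.17, -0.11, 0], 0, 1],
    [[0.34, -0.22, 0], 0, 1],
    [[0.5, -0.33, 0], 0, 1],
    [[0.67, -0.44, 0], 0, 1],
    [[0.84, -0.55, 0], 0, 1],
    [[0.84, -0.55, 0], 0, 1],
    [[0.84, -0.55, 0], 0, 1],
  ],
)

```text
clock: 18.12
tool_pos: [0.4746, -0.3422, 0.0569]
orientation: [-180.0, -0.3, 146.9]
force: [-8.9, 7.7, 6.9]
opening: -0.0001
gripper_force: 5.7
```

Request:
apply_moves(
  commands=[
    [[0.17, -0.11, 0], 0, 1],
    [[0.34, -0.22, 0], 0, 1],
    [[0.5, -0.33, 0], 0, 1],
    [[0.67, -0.44, 0], 0, 1],
    [[0.67, -0.44, 0], 0, 1],
    [[0.67, -0.44, 0], 0, 1],
  ],
)

```text
clock: 18.62
tool_pos: [0.4743, -0.3428, 0.0557]
orientation: [-179.9, -1.1, 146.8]
force: [-25.9, 25.1, 23.5]
opening: 0.0006
gripper_force: 17.8
```

Request:
apply_moves(
  commands=[
    [[0.2, -0.13, 0], 0, 1],
    [[0.2, -0.13, 0], 0, 1],
    [[0.2, -0.13, 0], 0, 1],
    [[-1.5, 1, 0], 0, 1],
    [[-3.5, 2.2, 0], 0, 1],
    [[-5, 3.3, 3], 0, 1],
    [[-7, 6, 7], 0, 0],
    [[-8, 10, 10], 0, 0],
    [[-8, 14, 13], 0, 0],
    [[-8, 18, 13], 0, 0],
    [[-8, 18, 13], 0, 0],
  ],
)

```text
clock: 19.53
tool_pos: [0.4051, -0.1659, 0.1903]
orientation: [179.8, 0.3, 147.0]
force: [0.4, -0.3, -0.2]
opening: 0.0285
gripper_force: 0.0
```

```bash
python3 - <<'E'
from h import *
o=ctrl.get_obs(); print(o['clock'],o['tool_pos'],o['force'])
s=snap('scene')
for r in blues(s,.072):print(r, (r[1]@[.8383,-.5452]).round(1))
cv2.imwrite('pics/c6.png',cv2.resize(s['img'][150:320,260:460,::-1],None,fx=3.5,fy=3.5,interpolation=cv2.INTER_CUBIC))
E
```

```text
19.5333 [ 0.40508508 -0.16586848  0.19026858] [ 0.43513881 -0.30143623 -0.18492028]
(array([358.2, 213.7]), array([ 588., -248.]), array([ 588.1, -248.5]), array([28.5, 57.4]), -31.5, np.float64(-29.4)) 628.1
(array([372.1, 229.1]), array([ 547.8, -307.9]), array([ 547.8, -307.7]), array([29.8, 57.4]), -33.4, np.float64(-32.7)) 627.1
(array([387.8, 246.1]), array([ 510. , -365.5]), array([ 509.3, -365.5]), array([29.4, 56.9]), -33.1, np.float64(-32.9)) 626.8
(array([407.1, 265.1]), array([ 474.3, -423.7]), array([ 473.8, -424. ]), array([29.4, 59. ]), -30.6, np.float64(-31.0)) 628.6
```

View pics/c6.png

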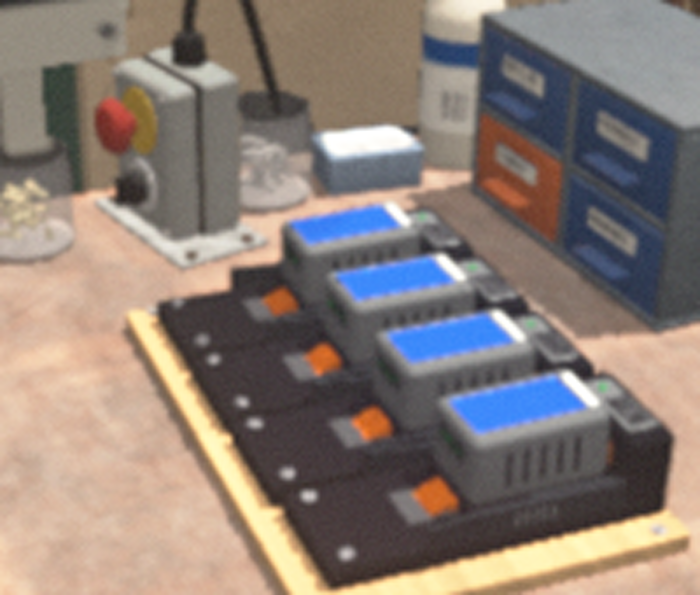

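All four packs line up, with the orange catches showing up behind them (crop about (320,358) and (372,425) for the two new ones), and the robot is clear.

```bash
python3 -c "
from plant import ctrl
print(ctrl.close_job())"
```

```text
the job is handed in; nothing more can be done
None
```

Chargers 2 and 3 were the empty ones. Each now holds a spare pack, pushed firmly home and staying in with its catch up, the jar and tin were not touched, and the job was handed in at about 20 s.

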